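# Raise the laboratory jack to its top stop, ease the screw and set the beaker on it

### The arm

A 7-joint arm with a two-finger parallel gripper is mounted at the origin on a cart in front of the work surface, level with it; the furniture and walls round the work are solid. World frame = base frame: x ahead of the robot, y to its left, z up, the work surface at z = 0. Lengths are in m, angles in rad, forces in N, time in s.
With the tool pointing down it reaches from about 0.4 to 0.85 m from the base axis. Payload 10.4 kg.
Tool frame: the origin (TCP) lies between the finger pads; the fingertips stand 11 mm ahead of it and the grasp point (between the pads) lies 8 mm behind it; z points along the fingers, y is the direction in which the jaws open and shut (so a half turn about z gives the same grasp; the last joint's range is limited). The gripper opens to 87 mm and grips with 3 to 60 N. Pads are 19 mm wide; open, the fingers measure 117 mm over their backs; the gripper's body (75 mm by 190 mm) begins 51 mm behind the grasp point.
Start: joints at [-1.162, 0.332, -0.065, 1.46, 0.022, 1.35, -0.088], TCP at [0.262, 0.568, 0.234] pointing down, gripper open.
Joint ranges: [-2.6, 2.6], [-0.5, 2.12], [-1.47, 1.34], [0.16, 2.42], [-1.27, 4.41], [0.06, 2.06], [-2.6, 2.6]. Speed limits (rad/s): [2.22, 2.22, 2.79, 2.79, 3.14, 3.14, 3.14].

### API

Orientations are given as a unit quaternion [x, y, z, w].
In Python, from bench import r, eyes gives the robot as it stands.
- The arm moves only by the shell command python3 -m inch 'ROWS' [FORCE]. ROWS is a JSON object of lists of equal length, an entry for each row: "translation": the shift along the world's x, y, z scaled (see below), a list of three; "rot": the turn, a rotation vector about the world's x, y, z scaled (see below), a list of three; "jaw": the finger opening in mm, from 0 to 87. In form: {"translation": [[tx, ty, tz], ...], "rot": [[ax, ay, az], ...], "jaw": [jaw, ...]}. A call has 1 to 20 rows; each row is the pose to reach, as a shift and turn from the pose measured when the call began; what a row does not reach only later rows make up. The controller multiplies each number of a shift by 100 mm and each number of a turn by 60 degrees. A row lasts 1/10 s, in which the tool goes at most 50 mm and 8.59 degrees, less where a joint would pass 70% of its speed; a pose out of reach is approached as far as the arm can. A call with a number of a shift or a turn outside -1 to 1 is refused whole. A call with a gripper value outside its range is refused whole. The fingers move at their own pace and stop on an object; FORCE is the grip in N (left out, the last holds). Time passes only in rows, so rows that repeat a pose let the fingers close. It gives the time, the measured TCP pose, the force and the opening at its end, in the units of the state.
- r.read_state(): the state, without advancing time (a new reading comes with each control period).
- eyes.camera(name): name is "side" or "top" or "wrist"; returns the picture (480x640x3 uint8, blue, green, red); there is no depth.
- eyes.calibration(name): a dict with "fx", "fy", "cx", "cy" (pixels), "R" (3x3) and "t" (3): a world point X has camera coordinates R X + t; the wrist camera has in their place "hand_eye" (4x4, takes a point from camera to tool coordinates, whose origin is the TCP and whose axes are the flange's). Camera axes: x right, y down, z forward; pixel columns grow to the right and rows downward; lengths in m; the calibration is good to about 2 mm. The wrist camera is an equidistant fisheye: a pixel r from the principal point sees the ray r / f radians off the axis. A picture is of the moment at which its call begins: read the wrist's pose just before it. calibration takes no time and is no camera call.
- r.close_job(): hands the job in, once; it reports no verdict.
The state is a dict: "time": time; "joint_positions": joint angles; "joint_vel": joint speeds; "joint_torque": joint torques, N m; "ee_pos": TCP position; "eef_rot": TCP orientation; "ft_force": force on the tool from outside, world axes, zero at the start; "torque": the same for the moment, N m; "width": finger opening in m.
Only numpy, scipy, OpenCV 4.12 (cv2) and the standard library are available. Lean on these libraries where they do the work, as an engineer would, in place of code of your own. Each camera call takes 0.05 s, during which the arm holds its last target. There are 200 camera calls.

### The job

Make the laboratory jack ready as a full-height stand for the beaker: crank its handle clockwise until the screw comes up against its top stop, then back the crank off a quarter turn so that the screw is not left jammed. Only then take the beaker that stands at the front of the bench, left of the jack, set it down upright in the middle of the jack's top plate and let go; do not drop it or disturb the vial, the dropper bottle and the forceps lying near the jack.

Things in the scene. Friction and masses are not known exactly. Their poses are not given: they have to be found in the camera images.
- jack: Laboratory scissor jack of plain steel, fixed on the bench. Base and top plate 130 mm (x) by 112 mm (y), scissor links between them. Origin: centre of the base's underside, on the bench. Its x axis lies level along the screw: -x points from the jack along the screw to the crank, roughly toward the robot; z is up. The screw sticks out 63 mm beyond the plates' front edge to the crank arm.
- jack_crank (a joint): Turn of the crank, rad, counted on over the turns: 0 at the lowest, growing as it is cranked clockwise as seen from the crank's end (the plate rises), to a hard top stop at 18.85 (three turns). At 0, 2 pi, 4 pi.. the arm points straight up; pi/2 later along the jack's -y. Starts 1.4 to 2.4 turns below the stop. Friction 0.1 N m (4 N at the grip); it stays where it is left, also under load.
- crank_centre (a point): Point on the crank's turning axis, in the plane of the grip's middle (154.5 mm from the jack's centre, 89.5 mm in front of the plates' front edge). It does not turn but rises with the screw: its height over the bench is 76.5 mm at the lowest and 0.78 mm more for each rad of the crank (4.9 mm a turn; 91 mm at the stop).
- grip_centre (a point): Centre of the crank's grip: a black plastic sleeve, 13.6 mm in diameter, 44 mm long, lying level along the jack's x axis 28 mm off the turning axis. It turns freely on its pin, so it can be held without turning the hand while carried round. The crank arm, 5 mm thick, stands 26.5 mm behind this point (toward the jack). The grip is 49 mm or more above the bench, free from above, in front and at the sides.
- plate_top (a point): Centre of the top face of the jack's top plate (a thin ribbed rubber mat, 114 by 96 mm). It is level and rises by twice as much as the crank's axis: 155 mm above the bench at the lowest, 184 mm at the stop, 182 mm a quarter turn below the stop. Its axes are parallel to those of the jack.
- beaker: Clear glass beaker, 54 mm in diameter, 68 mm high, open at the top, 40 to 85 g, standing at the front of the bench, left of the jack (another, at the back by the tube rack, is part of the room). Origin: centre of its underside; z up. Farther back, between it and the jack, stands the microscope: its eyepieces, 290 mm up, overhang to 0.54 m ahead of the robot; pass in front of them.
- vial: Bystander: sample vial with screw cap, 24 mm in diameter, 50 mm high, standing left of the jack. Origin: centre of its underside.
- dropper_bottle: Bystander: dropper bottle with rubber bulb, 33 mm in diameter, 106 mm high, standing behind the jack. Origin: centre of its underside.
- forceps: Bystander: steel forceps, 132 mm long (along its y), 13 mm wide, 9 mm high, lying right of the crank. Origin: middle of its underside.

How it is judged:
On the way, in this order (a step that is already met when the one before it is completed fails the run):
1. the jack is cranked up against its top stop (within 0.12 rad), with the beaker still on the bench (value of joint jack_crank above 18.73 rad and height (world z) of beaker below 0.02 m), for 0.2 s.
2. the crank is backed off a quarter turn from the stop (64 to 116 degrees), with the beaker still on the bench (value of joint jack_crank between 16.83 and 17.73 rad and height (world z) of beaker below 0.02 m), for 0.2 s.
At the end, for the whole second after the job is handed in: The crank stands at rest a quarter turn (64 to 116 degrees, joint value 16.83 to 17.73) below the top stop, and the beaker stands upright, released and at rest on the jack's top plate, its centre within 25 mm of the plate's centre (value of joint jack_crank between 16.83 and 17.73 rad and velocity of joint jack_crank between -0.05 and 0.05 rad/s and horizontal distance between beaker and plate_top below 0.025 m and z of beaker in the frame of plate_top between -0.005 and 0.006 m and angle between beaker's own z axis and vertical below 0.06 rad and linear speed of beaker below 0.02 m/s); the robot touches nothing.
It fails at once if the vial is pushed more than 25 mm from its place (distance of vial from where it was at the start of the episode above 0.025 m).
It fails at once if the dropper bottle is pushed more than 25 mm from its place (distance of dropper_bottle from where it was at the start of the episode above 0.025 m).
It fails at once if the forceps is pushed more than 25 mm from its place (distance of forceps from where it was at the start of the episode above 0.025 m).
It fails at once if the beaker is tipped by more than 0.5 rad (angle between beaker's own z axis and vertical above 0.5 rad).
It fails at once if the beaker is dropped (moves faster than 0.5 m/s while the fingers do not hold it) (linear speed of beaker above 0.5 m/s and contact force between the fingers and beaker below 0.1 N).
It also fails if it takes over 72 s, if anything falls off the work surface, if the arm or the gripper's body presses on something with over 40 N, if the wrist force passes 120 N, or if a joint passes its speed limit or range.

## Working session

There is one attempt and no reset: what is moved stays moved. The work goes in short steps, Python scripts to look and compute and a shell command to move; the robot and the scene stay as the last step left them, time stands still between calls to the robot, and variables do not carry over. Pictures are saved under pics/ and viewed, about 8 in all and at most 12, crops included, and the job is handed in when it is done.

```bash
ls; mkdir -p pics
python3 - <<'E'
from bench import r,eyes
import cv2
s=r.read_state();print({k:s[k] for k in('time','ee_pos','eef_rot','ft_force','width')})
for n in('top','side','wrist'):
    cv2.imwrite(f'pics/{n}0.png',eyes.camera(n));print(n,eyes.calibration(n))
E
```

```text
pics
{'time': 0.0, 'ee_pos': array([0.26138951, 0.56729455, 0.23274495]), 'eef_rot': array([ 2.14202336e-01,  9.76789042e-01, -7.15993584e-04, -1.17432094e-04]), 'ft_force': array([ 0.2261779 , -0.053629  , -0.00469696]), 'width': 0.0871410806721584}
top {'fx': 619.2144458027991, 'fy': 619.2144458027991, 'cx': 311.58614459814373, 'cy': 235.64693301471024, 'R': array([[-0.01053917, -0.99968973,  0.02256918],
       [-0.98959709,  0.00718887, -0.14368689],
       [ 0.14348006, -0.02384874, -0.98936581]]), 't': array([0.01154086, 0.58563934, 1.31561682])}
side {'fx': 473.6408534537243, 'fy': 473.6408534537243, 'cx': 317.0409975745305, 'cy': 240.65067698823418, 'R': array([[ 9.97855623e-01,  6.54475968e-02,  8.76414108e-04],
       [ 3.71955721e-02, -5.55987925e-01, -8.30357704e-01],
       [-5.38576406e-02,  8.28609703e-01, -5.57230038e-01]]), 't': array([-0.594035  ,  0.09739505,  0.97428063])}
wrist {'fx': 371.64829954431775, 'fy': 371.64829954431775, 'cx': 315.38385519156583, 'cy': 245.75798373752824, 'hand_eye': array([[-6.62587374e-04, -9.57956987e-01, -2.86911088e-01,
         7.87880214e-02],
       [ 9.99999757e-01, -5.73026969e-04, -3.96122805e-04,
        -6.70042753e-04],
       [ 2.15060817e-04, -2.86911281e-01,  9.57957134e-01,
        -1.51733596e-01],
       [ 0.00000000e+00,  0.00000000e+00,  0.00000000e+00,
         1.00000000e+00]])}
```

View pics/top0.png

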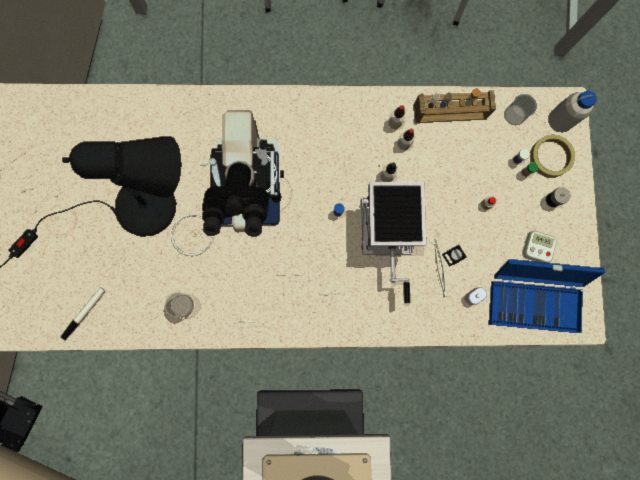

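View pics/side0.png

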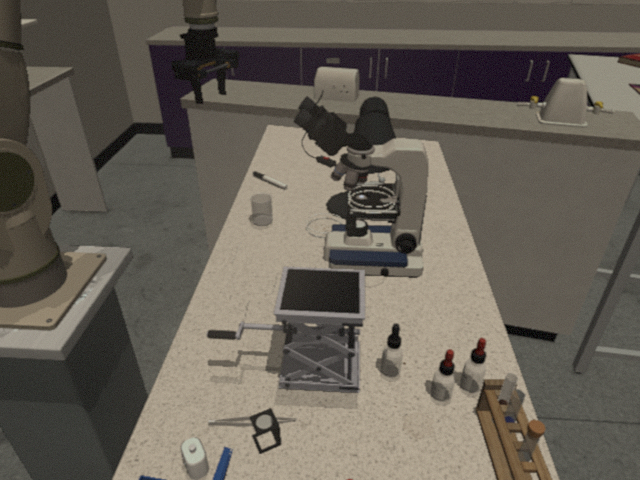

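```bash
cat > h.py <<'E'
import numpy as np,cv2
from bench import r,eyes
def ray(n,p):
    c=eyes.calibration(n);d=c['R'].T@np.array([(p[0]-c['cx'])/c['fx'],(p[1]-c['cy'])/c['fy'],1]);return -c['R'].T@c['t'],d
def onz(n,p,z):
    o,d=ray(n,p);return o+d*(z-o[2])/d[2]
def tri(a,b):
    o1,d1=ray('top',a);o2,d2=ray('side',b)
    s=np.linalg.lstsq(np.c_[d1,-d2],o2-o1,rcond=None)[0];P,Q=o1+d1*s[0],o2+d2*s[1];return (P+Q)/2,np.linalg.norm(P-Q)
def dark(img,roi,th=50):
    x0,y0,x1,y1=roi;m=(img[y0:y1,x0:x1].max(2)<th).astype(np.uint8)
    n,l,st,c=cv2.connectedComponentsWithStats(m);k=1+np.argmax(st[1:,4])
    pts=np.argwhere(l==k)[:,::-1]+[x0,y0];return pts.astype(np.float32)
def wray(p,s=None):
    from scipy.spatial.transform import Rotation as R
    s=s or r.read_state();c=eyes.calibration('wrist');H=c['hand_eye']
    v=np.array([p[0]-c['cx'],p[1]-c['cy']]);th=np.linalg.norm(v)/c['fx'];u=v/np.linalg.norm(v)
    d=np.r_[u*np.sin(th),np.cos(th)];Rm=R.from_quat(s['eef_rot']).as_matrix()
    return s['ee_pos']+Rm@H[:3,3],Rm@H[:3,:3]@d
def wz(p,z,s=None):
    o,d=wray(p,s);return o+d*(z-o[2])/d[2]
E
python3 - <<'E'
from h import *
np.set_printoptions(precision=4,suppress=True)
T=cv2.imread('pics/top0.png');S=cv2.imread('pics/side0.png')
a=dark(T,(372,186,424,244));b=dark(S,(275,265,370,325))
ra=cv2.minAreaRect(a);rb=b.mean(0);print('mat',ra,len(a),rb,len(b))
print(tri(ra[0],rb))
box=cv2.boxPoints(ra);P=np.array([onz('top',p,.165) for p in box]);print(P)
g=dark(T,(398,276,416,310));h=dark(S,(202,322,242,345));rg=cv2.minAreaRect(g);rh=cv2.minAreaRect(h);print('grip',rg,rh)
print(tri(rg[0],rh[0]))
for roi,n,im in(((150,280,215,335),'tb',T),((235,180,290,240),'sb',S)):
    x0,y0,x1,y1=roi;cv2.imwrite('pics/%s.png'%n,cv2.resize(im[y0:y1,x0:x1],None,fx=6,fy=6))
c=np.zeros((330,720,3),np.uint8)
c[:,:360]=cv2.resize(T[280:335,150:210],(360,330));c[:,360:]=cv2.resize(S[180:235,235:295],(360,330));cv2.imwrite('pics/bk.png',c)
E
```

```text
mat ((397.5, 213.0), (54.0, 47.0), 90.0) 2483 [323.5056 291.4926] 2690
(array([ 0.6145, -0.1642,  0.162 ]), np.float64(0.002565733286960463))
[[ 0.6683 -0.1179  0.165 ]
 [ 0.6678 -0.2133  0.165 ]
 [ 0.5575 -0.2093  0.165 ]
 [ 0.5582 -0.1152  0.165 ]]
grip ((406.5, 292.0), (20.0, 5.0), 90.0) ((214.0, 335.5), (3.0, 10.0), 90.0)
(array([ 0.4525, -0.1923,  0.0891]), np.float64(0.0120980234744918))
```

View pics/bk.png

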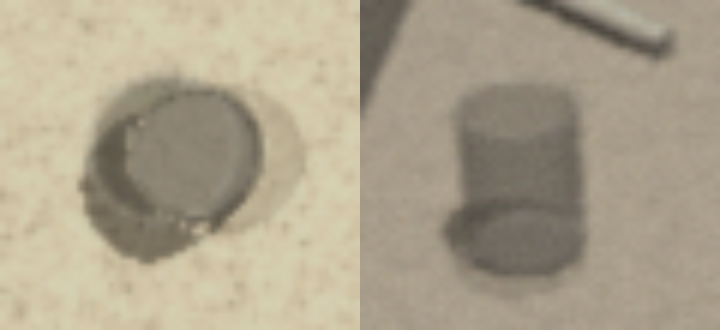

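Run:
```python
from h import *
np.set_printoptions(precision=4,suppress=True)
print(ray('top',(0,0))[0],ray('side',(0,0))[0])
print('base',onz('side',(262.5,220),0),onz('top',(182.5,305),0));print('rim',onz('side',(261.3,198.3),.068),onz('top',(179.5,305.5),.068))
print('grip',tri((406.5,292),(222.5,334.5)))
S=cv2.imread('pics/side0.png');T=cv2.imread('pics/top0.png')
h=dark(S,(202,322,242,345),70);print(h.min(0),h.max(0),h.mean(0))
print('vial',onz('top',(339,209),.04),'forceps',onz('top',(436,238),.005),onz('top',(444,296),.005))
for z in(.16,.165,.17):print(onz('top',(397.5,213),z),onz('side',(323.5,291.5),z))
```

```text
[0.3909 0.0387 1.3855] [ 0.6416 -0.7143  0.6243]
base [0.4375 0.2984 0.    ] [0.4387 0.2929 0.    ]
rim [0.4405 0.2883 0.068 ] [0.4354 0.2867 0.068 ]
grip (array([ 0.4586, -0.1903,  0.0879]), np.float64(0.0009356115803545223))
[208. 331.] [234. 338.] [221.1693 334.3757]
vial [ 0.6452 -0.055   0.04  ] forceps [ 0.5837 -0.2761  0.005 ] [ 0.4528 -0.2888  0.005 ]
[ 0.6135 -0.1647  0.16  ] [ 0.6156 -0.1613  0.16  ]
[ 0.6126 -0.1639  0.165 ] [ 0.6158 -0.1673  0.165 ]
[ 0.6117 -0.163   0.17  ] [ 0.6161 -0.1732  0.17  ]
```

```bash
python3 -m inch '{"translation":[[0.4,-0.5,0],[0.8,-1,0],[0.8,-1,0],[0.8,-1,0]],"rot":[[0,0,0.1],[0,0,0.2],[0,0,0.3],[0,0,0.41]],"jaw":[87,87,87,87]}' 30
python3 -m inch '{"translation":[[0.4,-0.5,0],[0.8,-1,0],[0.8,-1,0]],"rot":[[0,0,0],[0,0,0],[0,0,0]],"jaw":[87,87,87]}'
```

```text
time: 0.55
ee_pos: [0.3456, 0.4632, 0.233]
eef_rot: [0.003, 1.0, -0.001, 0.001]
ft_force: [-0.4, -0.9, 0.5]
width: 0.087
time: 0.85
ee_pos: [0.4278, 0.3599, 0.2329]
eef_rot: [0.004, 1.0, -0.002, 0.001]
ft_force: [0.7, -0.3, -0.2]
width: 0.087
```

```bash
python3 -m inch '{"translation":[[0,-0.5,0],[0,-0.9,0],[0,-0.9,0]],"rot":[[0,0,0],[0,0,0],[0,0,0]],"jaw":[87,87,87]}'
python3 - <<'E'
from h import *
import json
s=r.read_state();cv2.imwrite('pics/wbk.png',eyes.camera('wrist'));json.dump({k:list(s[k]) for k in('ee_pos','eef_rot')},open('wbk.json','w'))
E
python3 -m inch '{"translation":[[0,-0.5,0],[0,-1,0],[0,-1,0]],"rot":[[0,0,0],[0,0,0],[0,0,0]],"jaw":[87,87,87]}'
python3 -m inch '{"translation":[[0,-0.5,0],[0,-1,0],[0,-1,0]],"rot":[[0,0,0],[0,0,0],[0,0,0]],"jaw":[87,87,87]}'
python3 -m inch '{"translation":[[0,-0.5,0],[0,-1,0],[0,-1,0]],"rot":[[0,0,0],[0,0,0],[0,0,0]],"jaw":[87,87,87]}'
python3 -m inch '{"translation":[[0,-0.5,0],[0.1,-1,0],[0.1,-1,0]],"rot":[[0,0,0],[0,0,0],[0,0,0]],"jaw":[87,87,87]}'
python3 -m inch '{"translation":[[0,-0.4,0],[0.1,-0.4,0],[0.1,-0.4,0]],"rot":[[0,0,0],[0,0,0],[0,0,0]],"jaw":[87,87,87]}'
python3 - <<'E'
from h import *
import json
s=r.read_state();cv2.imwrite('pics/wgrip.png',eyes.camera('wrist'));json.dump({k:list(s[k]) for k in('ee_pos','eef_rot')},open('wgrip.json','w'))
E
```

```text
time: 1.15
ee_pos: [0.4291, 0.2638, 0.233]
eef_rot: [0.008, 1.0, -0.003, 0.001]
ft_force: [0.7, 1.5, -0.1]
width: 0.0868
time: 1.5
ee_pos: [0.429, 0.1621, 0.2332]
eef_rot: [0.009, 1.0, -0.002, 0.001]
ft_force: [-0.7, 0.9, 0.2]
width: 0.0867
time: 1.8
ee_pos: [0.4292, 0.0576, 0.2335]
eef_rot: [0.012, 1.0, -0.003, 0.001]
ft_force: [-1.0, 0.3, 1.0]
width: 0.0871
time: 2.1
ee_pos: [0.4292, -0.047, 0.2338]
eef_rot: [0.015, 1.0, -0.003, 0.002]
ft_force: [0.3, 0.2, -0.8]
width: 0.0866
time: 2.4
ee_pos: [0.4397, -0.1515, 0.2342]
eef_rot: [0.018, 1.0, -0.004, 0.002]
ft_force: [0.6, 0.6, -0.6]
width: 0.0871
time: 2.7
ee_pos: [0.4509, -0.1907, 0.234]
eef_rot: [0.018, 1.0, -0.004, 0.002]
ft_force: [-0.2, 1.2, -0.8]
width: 0.0872
```

View pics/wgrip.png

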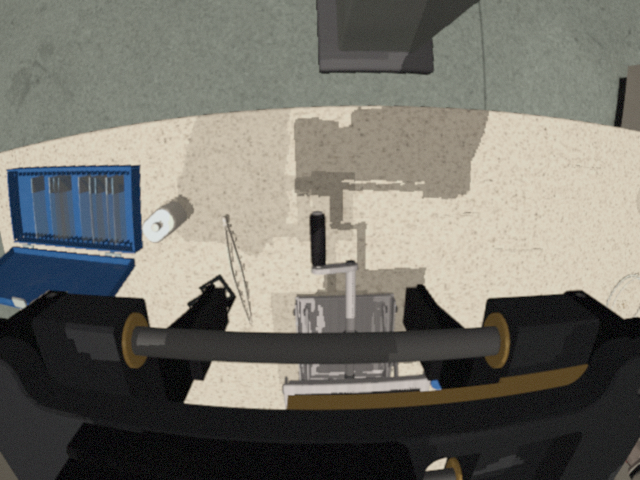

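View pics/wbk.png

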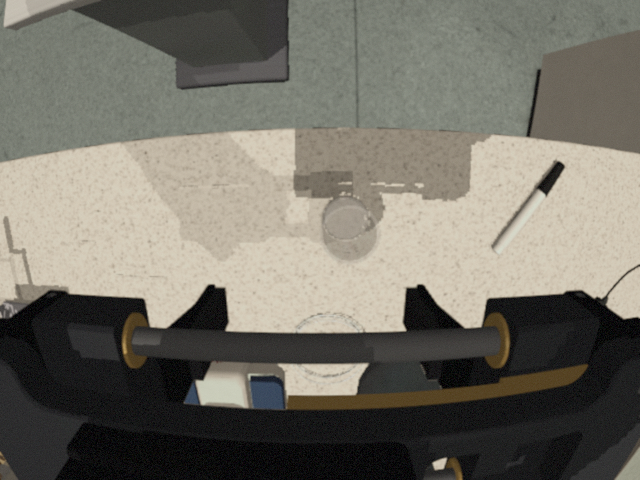

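Run:
```python
from h import *
import json
np.set_printoptions(precision=4,suppress=True)
G=json.load(open('wgrip.json'));B=json.load(open('wbk.json'))
G={k:np.array(v) for k,v in G.items()};B={k:np.array(v) for k,v in B.items()}
W=cv2.imread('pics/wgrip.png');g=dark(W,(305,205,332,275),60);print(cv2.minAreaRect(g),g.min(0),g.max(0))
print('cam',wray((0,0),G)[0])
for p in((317,213),(318.5,266),(318,240)):print('grip',wz(p,.088,G))
for p in((349,264),(350,310)):print('axis',wz(p,.0825,G))
print('beaker base',wz((349,217),0,B),'rim',wz((349,235),.068,B))
```

```text
((317.0, 240.0), (50.0, 14.0), 90.0) [310. 215.] [324. 265.]
cam [ 0.3712 -0.1873  0.3854]
grip [ 0.4337 -0.1908  0.088 ]
grip [ 0.4797 -0.1911  0.088 ]
grip [ 0.4567 -0.1907  0.088 ]
axis [ 0.4808 -0.1647  0.0825]
axis [ 0.5254 -0.1639  0.0825]
beaker base [0.4345 0.2974 0.    ] rim [0.4358 0.2918 0.068 ]
```

```bash
python3 -m inch '{"translation":[[0.06,0,-0.4],[0.06,0,-0.8],[0.06,0,-1],[0.06,0,-1]],"rot":[[0,0,0.035],[0,0,0.035],[0,0,0.035],[0,0,0.035]],"jaw":[60,50,50,50]}' 30
python3 -m inch '{"translation":[[0,0,-0.3],[0,0,-0.52],[0,0,-0.52],[0,0,-0.52]],"rot":[[0,0,0],[0,0,0],[0,0,0],[0,0,0]],"jaw":[50,50,50,50]}'
python3 - <<'E'
from h import *
s=r.read_state();print(s['ee_pos'],s['eef_rot']);a=eyes.camera('wrist');b=eyes.camera('side')
c=np.zeros((400,640,3),np.uint8);c[:,:320]=a[80:480,160:480];c[:,320:]=cv2.resize(b[260:420,180:308],(320,400));cv2.imwrite('pics/pre.png',c)
E
```

```text
time: 3.15
ee_pos: [0.4548, -0.1879, 0.1313]
eef_rot: [-0.002, 1.0, -0.003, -0.001]
ft_force: [0.7, 0.4, -0.2]
width: 0.0627
time: 3.55
ee_pos: [0.4556, -0.1875, 0.0807]
eef_rot: [-0.003, 1.0, -0.003, -0.0]
ft_force: [-0.0, 0.3, -0.1]
width: 0.0505
[ 0.45561046 -0.18752839  0.0806862 ] [-2.73107303e-03  9.99990157e-01 -3.49208743e-03 -1.79516685e-04]
```

View pics/pre.png

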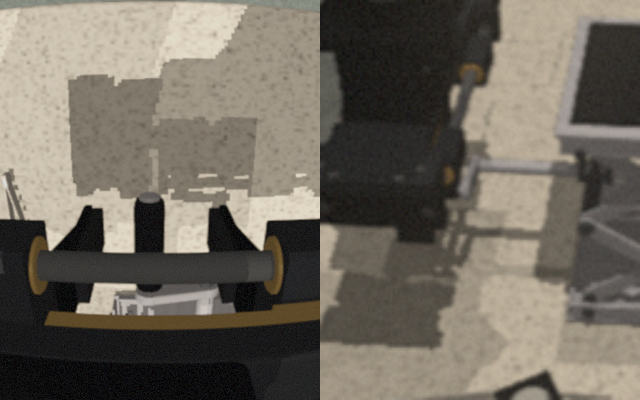

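```bash
python3 -m inch '{"translation":[[0,-0.03,0],[0,-0.03,0],[0,-0.03,0],[0,-0.03,0],[0,-0.03,0],[0,-0.03,0]],"rot":[[0,0,0],[0,0,0],[0,0,0],[0,0,0],[0,0,0],[0,0,0]],"jaw":[20,10,5,5,5,5]}' 30
```

```text
time: 4.25
ee_pos: [0.456, -0.1907, 0.081]
eef_rot: [-0.003, 1.0, -0.003, 0.001]
ft_force: [-0.6, 0.9, 0.4]
width: 0.0127
```

```bash
python3 -m inch '{"translation":[[0,-0.008,-0.071],[0,0.003,-0.141],[0,0.032,-0.206],[0,0.077,-0.261],[0,0.136,-0.303],[0,0.136,-0.303]],"rot":[[0,0,0],[0,0,0],[0,0,0],[0,0,0],[0,0,0],[0,0,0]],"jaw":[5,5,5,5,5,5]}'
cat > circ.py <<'E'
import sys,numpy as np
from bench import r
# fit circle centre (y,z0) given known measured grip points; print table of shifts (100 mm units)
a0,a1,n=map(float,sys.argv[1:4]);A=np.radians(np.linspace(a0,a1,int(n)+1))
f=lambda a:np.c_[0*a,-.28*np.sin(a),.28*np.cos(a)+.0078*a]
print((f(A)-f(A[:1]))[1:].round(3).tolist())
E
python3 circ.py 151 421 18
```

```text
time: 4.85
ee_pos: [0.4564, -0.1771, 0.0507]
eef_rot: [-0.003, 1.0, -0.004, 0.001]
ft_force: [-1.2, -1.1, 6.5]
width: 0.0125
[[0.0, 0.068, -0.025], [0.0, 0.141, -0.031], [0.0, 0.213, -0.018], [0.0, 0.28, 0.013], [0.0, 0.337, 0.061], [0.0, 0.381, 0.121], [0.0, 0.407, 0.191], [0.0, 0.416, 0.266], [0.0, 0.405, 0.34], [0.0, 0.376, 0.41], [0.0, 0.33, 0.469], [0.0, 0.271, 0.514], [0.0, 0.203, 0.543], [0.0, 0.131, 0.553], [0.0, 0.059, 0.545], [0.0, -0.008, 0.518], [0.0, -0.066, 0.474], [0.0, -0.109, 0.417]]
```

```bash
python3 -m inch '{"translation":[[0.0, 0.068, -0.025], [0.0, 0.141, -0.031], [0.0, 0.213, -0.018], [0.0, 0.28, 0.013], [0.0, 0.337, 0.061], [0.0, 0.381, 0.121], [0.0, 0.407, 0.191], [0.0, 0.416, 0.266], [0.0, 0.405, 0.34], [0.0, 0.376, 0.41], [0,0.376,0.41]],"rot":[[0,0,0],[0,0,0],[0,0,0],[0,0,0],[0,0,0],[0,0,0],[0,0,0],[0,0,0],[0,0,0],[0,0,0],[0,0,0]],"jaw":[5,5,5,5,5,5,5,5,5,5,5]}'; python3 circ.py 301 661 18
```

```text
time: 5.95
ee_pos: [0.4561, -0.1393, 0.0924]
eef_rot: [-0.003, 1.0, -0.003, 0.001]
ft_force: [-2.4, 3.6, -1.6]
width: 0.0128
[[0.0, -0.064, 0.076], [0.0, -0.149, 0.126], [0.0, -0.245, 0.144], [0.0, -0.34, 0.128], [0.0, -0.424, 0.081], [0.0, -0.485, 0.008], [0.0, -0.517, -0.081], [0.0, -0.515, -0.176], [0.0, -0.48, -0.264], [0.0, -0.416, -0.335], [0.0, -0.331, -0.379], [0.0, -0.235, -0.391], [0.0, -0.14, -0.37], [0.0, -0.056, -0.317], [0.0, 0.005, -0.239], [0.0, 0.037, -0.144], [0.0, 0.035, -0.044], [0.0, 0.0, 0.049]]
```

```bash
python3 -m inch '{"translation":[[0.0, -0.064, 0.076], [0.0, -0.149, 0.126], [0.0, -0.245, 0.144], [0.0, -0.34, 0.128], [0.0, -0.424, 0.081], [0.0, -0.485, 0.008], [0.0, -0.517, -0.081], [0.0, -0.515, -0.176], [0.0, -0.48, -0.264], [0.0, -0.416, -0.335], [0.0, -0.331, -0.379], [0.0, -0.235, -0.391], [0.0, -0.14, -0.37], [0.0, -0.056, -0.317], [0.0, 0.005, -0.239], [0.0, 0.037, -0.144], [0.0, 0.035, -0.044], [0.0, 0.0, 0.049],[0,0,0.049]],"rot":[[0,0,0],[0,0,0],[0,0,0],[0,0,0],[0,0,0],[0,0,0],[0,0,0],[0,0,0],[0,0,0],[0,0,0],[0,0,0],[0,0,0],[0,0,0],[0,0,0],[0,0,0],[0,0,0],[0,0,0],[0,0,0],[0,0,0]],"jaw":[5,5,5,5,5,5,5,5,5,5,5,5,5,5,5,5,5,5,5]}'; python3 circ.py 301 361 4;python3 circ.py 301 376 5
```

```text
time: 7.85
ee_pos: [0.4562, -0.1397, 0.0986]
eef_rot: [-0.002, 1.0, -0.003, 0.001]
ft_force: [-1.2, 3.2, -1.6]
width: 0.0125
[[0.0, -0.046, 0.059], [0.0, -0.104, 0.105], [0.0, -0.172, 0.134], [0.0, -0.245, 0.144]]
[[0.0, -0.046, 0.059], [0.0, -0.104, 0.105], [0.0, -0.172, 0.134], [0.0, -0.245, 0.144], [0.0, -0.317, 0.135]]
```

```bash
python3 -m inch '{"translation":[[0.0, -0.046, 0.059], [0.0, -0.104, 0.105], [0.0, -0.172, 0.134], [0.0, -0.245, 0.144],[0,-0.28,0.14],[0,-0.28,0.14],[0,-0.28,0.14]],"rot":[[0,0,0],[0,0,0],[0,0,0],[0,0,0],[0,0,0],[0,0,0],[0,0,0]],"jaw":[5,5,5,5,5,5,5]}'
```

```text
time: 8.55
ee_pos: [0.4562, -0.1656, 0.1126]
eef_rot: [-0.003, 1.0, -0.001, 0.0]
ft_force: [-1.2, 11.5, -2.5]
width: 0.0128
```

```bash
python3 -m inch '{"translation":[[0,-0.03,0],[0,-0.07,0],[0,-0.1,0],[0,-0.1,0],[0,-0.1,0]],"rot":[[0,0,0],[0,0,0],[0,0,0],[0,0,0],[0,0,0]],"jaw":[5,5,5,5,5]}';  python3 circ.py 360 270 6
```

```text
time: 9.05
ee_pos: [0.4561, -0.1692, 0.1122]
eef_rot: [-0.006, 1.0, 0.003, -0.001]
ft_force: [-2.1, 28.2, 0.9]
width: 0.0122
[[0.0, 0.072, -0.012], [0.0, 0.14, -0.042], [0.0, 0.198, -0.088], [0.0, 0.242, -0.148], [0.0, 0.27, -0.218], [0.0, 0.28, -0.292]]
```

```bash
python3 -m inch '{"translation":[[0,0.05,0],[0,0.125,-0.012],[0,0.19,-0.042],[0,0.25,-0.088],[0,0.295,-0.148],[0,0.325,-0.22],[0,0.335,-0.3],[0,0.335,-0.3],[0,0.335,-0.3]],"rot":[[0,0,0],[0,0,0],[0,0,0],[0,0,0],[0,0,0],[0,0,0],[0,0,0],[0,0,0],[0,0,0]],"jaw":[5,5,5,5,5,5,5,5,5]}'
```

```text
time: 9.95
ee_pos: [0.4561, -0.1358, 0.0824]
eef_rot: [-0.006, 1.0, 0.003, -0.001]
ft_force: [-2.0, 4.1, 1.0]
width: 0.0122
```

```bash
python3 -m inch '{"translation":[[0,0,0],[0,0,0],[0,0,0],[0,0,0],[0,0,0.2],[0,0,0.5],[0,0,1],[0,0,1]],"rot":[[0,0,0],[0,0,0],[0,0,0],[0,0,0],[0,0,0],[0,0,0],[0,0,0],[0,0,0]],"jaw":[20,30,38,38,38,38,38,38]}'
python3 -m inch '{"translation":[[-0.1,0.3,0.2],[-0.25,0.8,0.4],[-0.25,1,0.4],[-0.25,1,0.4]],"rot":[[0,0,0],[0,0,0],[0,0,0],[0,0,0]],"jaw":[60,87,87,87]}'
python3 -m inch '{"translation":[[0,0.5,0],[0,1,0],[0,1,0]],"rot":[[0,0,0],[0,0,0],[0,0,0]],"jaw":[87,87,87]}'
python3 - <<'E'
from h import *
a=eyes.camera('top');b=eyes.camera('side')
cv2.imwrite('pics/topA.png',a)
c=np.zeros((400,800,3),np.uint8);c[:,:400]=cv2.resize(a[180:320,340:480],(400,400));c[:,400:]=cv2.resize(b[260:400,190:330],(400,400));cv2.imwrite('pics/after.png',c)
E
```

```text
time: 10.75
ee_pos: [0.459, -0.1369, 0.1881]
eef_rot: [-0.005, 1.0, 0.003, 0.003]
ft_force: [0.8, -0.9, -1.0]
width: 0.0378
time: 11.15
ee_pos: [0.4342, -0.0336, 0.2287]
eef_rot: [-0.008, 1.0, 0.004, 0.004]
ft_force: [0.2, -0.7, -0.1]
width: 0.0625
time: 11.45
ee_pos: [0.4338, 0.0713, 0.2283]
eef_rot: [-0.011, 1.0, 0.004, 0.004]
ft_force: [1.2, -1.3, -0.2]
width: 0.0832
```

View pics/after.png

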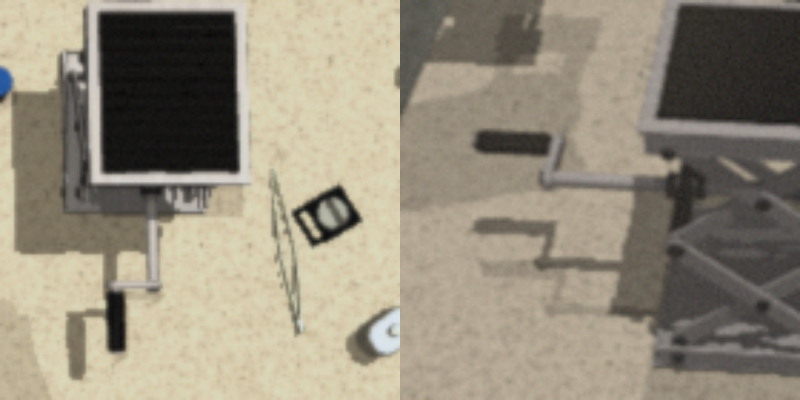

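```bash
python3 - <<'E'
from h import *
np.set_printoptions(precision=4,suppress=True)
print('grip',tri((380.6,292.4),(230,309.7)))
a=cv2.imread('pics/topA.png');ra=cv2.minAreaRect(dark(a,(372,180,426,244)));print(ra,onz('top',ra[0],.182))
E
python3 -m inch '{"translation":[[0,0.5,0],[0,1,0],[0,1,0]],"rot":[[0,0,0],[0,0,0],[0,0,0]],"jaw":[87,87,87]}'
python3 -m inch '{"translation":[[0,0.5,0],[0,0.9,0],[0,0.9,0],[0,0.9,0]],"rot":[[0,0,0],[0,0,0],[0,0,0],[0,0,0]],"jaw":[87,87,87,87]}'
python3 - <<'E'
from h import *
np.set_printoptions(precision=4,suppress=True)
s=r.read_state();a=eyes.camera('wrist');cv2.imwrite('pics/wb2.png',a[120:340,180:500].repeat(2,0).repeat(2,1))
print(s['ee_pos'],s['eef_rot'])
E
```

```text
grip (array([ 0.4584, -0.1354,  0.0902]), np.float64(0.0014353179764617227))
((398.5, 212.0), (54.0, 47.0), 90.0) [ 0.6115 -0.1631  0.182 ]
time: 11.85
ee_pos: [0.4338, 0.1708, 0.2279]
eef_rot: [-0.012, 1.0, 0.003, 0.004]
ft_force: [-0.1, -1.8, 0.2]
width: 0.0872
time: 12.25
ee_pos: [0.4346, 0.2597, 0.2273]
eef_rot: [-0.011, 1.0, 0.003, 0.004]
ft_force: [1.1, -0.6, 0.4]
width: 0.0869
[0.4346 0.2597 0.2273] [-0.0111  0.9999  0.0028  0.0037]
```

View pics/wb2.png

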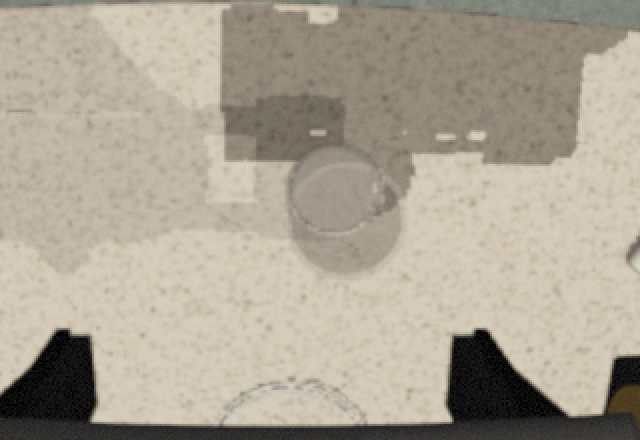

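Run:
```python
from h import *
print(wz((348.5,215),0),wz((353,229),.068))
```

```text
[0.43681555 0.29397298 0.        ] [0.43437235 0.29154473 0.068     ]
```

```bash
python3 -m inch '{"translation":[[0.01,0.33,-0.2],[0.01,0.33,-0.6],[0.01,0.33,-1],[0.01,0.33,-1]],"rot":[[0,0,-0.02],[0,0,-0.02],[0,0,-0.02],[0,0,-0.02]],"jaw":[87,87,87,87]}' 10
python3 -m inch '{"translation":[[0,0,-0.3],[0,0,-0.6],[0,0,-0.92],[0,0,-0.92],[0,0,-0.92]],"rot":[[0,0,0],[0,0,0],[0,0,0],[0,0,0],[0,0,0]],"jaw":[87,87,87,87,87]}'
python3 -m inch '{"translation":[[0,0,0],[0,0,0],[0,0,0],[0,0,0],[0,0,0],[0,0,0],[0,0,0],[0,0,0],[0,0,0]],"rot":[[0,0,0],[0,0,0],[0,0,0],[0,0,0],[0,0,0],[0,0,0],[0,0,0],[0,0,0],[0,0,0]],"jaw":[78,70,66,62,58,54,50,46,46]}'
```

```text
time: 12.7
ee_pos: [0.4342, 0.2877, 0.1231]
eef_rot: [0.001, 1.0, -0.0, 0.001]
ft_force: [-0.9, -0.1, -0.2]
width: 0.0869
time: 13.2
ee_pos: [0.4354, 0.2873, 0.033]
eef_rot: [0.002, 1.0, -0.0, 0.001]
ft_force: [-0.6, -0.3, 0.0]
width: 0.0869
time: 14.1
ee_pos: [0.4355, 0.2874, 0.0331]
eef_rot: [0.002, 1.0, -0.0, 0.001]
ft_force: [-0.4, 0.6, 0.4]
width: 0.0534
```

```bash
python3 -m inch '{"translation":[[0,0,0.1],[0,0,0.3],[0,0,0.55],[0,0,0.8],[0,0,1],[0,0,1]],"rot":[[0,0,0],[0,0,0],[0,0,0],[0,0,0],[0,0,0],[0,0,0]],"jaw":[46,46,46,46,46,46]}' 14
python3 -m inch '{"translation":[[0,0,0.2],[0,0,0.45],[0,0,0.7],[0,0,1],[0,0,1]],"rot":[[0,0,0],[0,0,0],[0,0,0],[0,0,0],[0,0,0]],"jaw":[46,46,46,46,46]}'
python3 -m inch '{"translation":[[0,-0.2,0.1],[0,-0.45,0.2],[0,-0.7,0.2],[0,-1,0.2]],"rot":[[0,0,0],[0,0,0],[0,0,0],[0,0,0]],"jaw":[46,46,46,46]}'
python3 -m inch '{"translation":[[0,-0.3,0],[0,-0.6,0],[0,-0.9,0],[0,-1,0]],"rot":[[0,0,0],[0,0,0],[0,0,0],[0,0,0]],"jaw":[46,46,46,46]}'
python3 -m inch '{"translation":[[0,-0.3,0],[0,-0.6,0],[0,-0.9,0],[0,-1,0]],"rot":[[0,0,0],[0,0,0],[0,0,0],[0,0,0]],"jaw":[46,46,46,46]}'
```

```text
time: 14.7
ee_pos: [0.4368, 0.2882, 0.1364]
eef_rot: [0.002, 1.0, 0.001, 0.003]
ft_force: [-0.3, 0.7, -0.6]
width: 0.053
time: 15.2
ee_pos: [0.438, 0.2889, 0.2398]
eef_rot: [0.002, 1.0, 0.003, 0.005]
ft_force: [-0.1, -0.6, -1.4]
width: 0.0532
time: 15.6
ee_pos: [0.4376, 0.1882, 0.2589]
eef_rot: [0.002, 1.0, 0.003, 0.005]
ft_force: [0.6, -0.4, -0.9]
width: 0.0532
time: 16.0
ee_pos: [0.4372, 0.085, 0.2581]
eef_rot: [0.004, 1.0, 0.003, 0.004]
ft_force: [-0.1, 1.5, -0.5]
width: 0.0533
time: 16.4
ee_pos: [0.4368, -0.0175, 0.2574]
eef_rot: [0.005, 1.0, 0.002, 0.004]
ft_force: [0.4, 0.3, 0.1]
width: 0.0529
```

```bash
python3 -m inch '{"translation":[[0.2,-0.3,0],[0.45,-0.6,0],[0.7,-0.85,0],[0.9,-1,0],[0.9,-1,0]],"rot":[[0,0,0],[0,0,0],[0,0,0],[0,0,0],[0,0,0]],"jaw":[46,46,46,46,46]}'
python3 -m inch '{"translation":[[0.2,-0.15,0],[0.45,-0.3,0],[0.7,-0.45,0],[0.83,-0.46,0],[0.83,-0.46,0],[0.83,-0.46,0]],"rot":[[0,0,0],[0,0,0],[0,0,0],[0,0,0],[0,0,0],[0,0,0]],"jaw":[46,46,46,46,46,46]}'
python3 - <<'E'
from h import *
a=eyes.camera('wrist');b=eyes.camera('side')
c=np.zeros((400,800,3),np.uint8);c[:,:400]=cv2.resize(a[80:480,120:520],(400,400));c[:,400:]=cv2.resize(b[190:350,240:400],(400,400));cv2.imwrite('pics/pl.png',c);print(r.read_state()['ee_pos'])
E
```

```text
time: 16.9
ee_pos: [0.5282, -0.1186, 0.2561]
eef_rot: [0.006, 1.0, 0.001, 0.003]
ft_force: [-0.9, 0.5, -1.9]
width: 0.0531
time: 17.5
ee_pos: [0.6107, -0.1635, 0.2554]
eef_rot: [0.006, 1.0, 0.002, 0.002]
ft_force: [-0.8, 0.3, -0.6]
width: 0.0531
[ 0.61057418 -0.16379784  0.25608792]
```

View pics/pl.png

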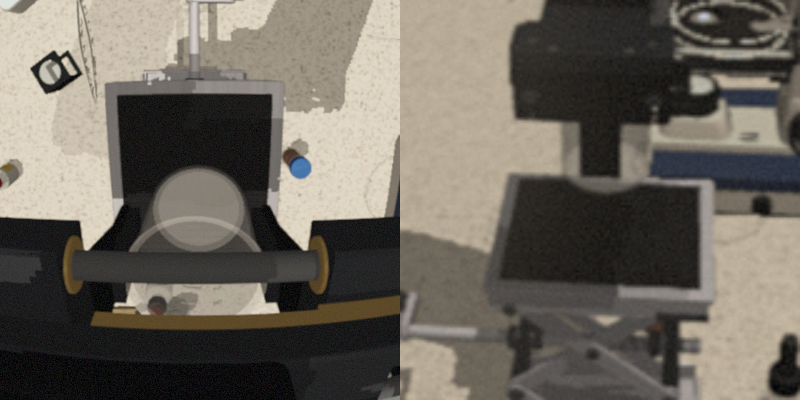

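```bash
python3 -m inch '{"translation":[[0.02,0,-0.1],[0.02,0,-0.2],[0.02,0,-0.3],[0.02,0,-0.36],[0.02,0,-0.37],[0.02,0,-0.38],[0.02,0,-0.39],[0.02,0,-0.39]],"rot":[[0,0,0],[0,0,0],[0,0,0],[0,0,0],[0,0,0],[0,0,0],[0,0,0],[0,0,0]],"jaw":[46,46,46,46,46,46,46,46]}'
```

```text
time: 18.4
ee_pos: [0.6127, -0.1639, 0.2173]
eef_rot: [0.006, 1.0, 0.002, 0.003]
ft_force: [-0.1, -0.0, -0.7]
width: 0.0534
```

```bash
python3 -m inch '{"translation":[[0,0,-0.01],[0,0,-0.02],[0,0,-0.02]],"rot":[[0,0,0],[0,0,0],[0,0,0]],"jaw":[46,46,46]}'
python3 -m inch '{"translation":[[0,0,-0.01],[0,0,-0.01]],"rot":[[0,0,0],[0,0,0]],"jaw":[46,46]}'
```

```text
time: 18.7
ee_pos: [0.6126, -0.1639, 0.2152]
eef_rot: [0.006, 1.0, 0.002, 0.003]
ft_force: [0.7, 0.3, -0.5]
width: 0.0531
time: 18.9
ee_pos: [0.6128, -0.1639, 0.2144]
eef_rot: [0.006, 1.0, 0.002, 0.003]
ft_force: [-0.6, -0.1, 1.0]
width: 0.0531
```

```bash
python3 -m inch '{"translation":[[0,0,-0.005],[0,0,-0.01],[0,0,-0.01]],"rot":[[0,0,0],[0,0,0],[0,0,0]],"jaw":[46,46,46]}'
```

```text
time: 19.2
ee_pos: [0.613, -0.1639, 0.2142]
eef_rot: [0.006, 1.0, 0.002, 0.004]
ft_force: [-1.5, 1.3, 6.0]
width: 0.053
```

Contact (6 N, the tool stopped descending). Release slowly, rise.

```bash
python3 -m inch '{"translation":[[0,0,0],[0,0,0],[0,0,0],[0,0,0],[0,0,0],[0,0,0],[0,0,0],[0,0,0],[0,0,0]],"rot":[[0,0,0],[0,0,0],[0,0,0],[0,0,0],[0,0,0],[0,0,0],[0,0,0],[0,0,0],[0,0,0]],"jaw":[55,57,60,65,70,76,82,82,82]}'
python3 -m inch '{"translation":[[0,0,0.1],[0,0,0.3],[0,0,0.6],[0,0,1],[0,0,1]],"rot":[[0,0,0],[0,0,0],[0,0,0],[0,0,0],[0,0,0]],"jaw":[82,82,82,82,82]}'
python3 -m inch '{"translation":[[-0.3,0,0],[-0.6,0,0],[-1,0,0],[-1,0,0]],"rot":[[0,0,0],[0,0,0],[0,0,0],[0,0,0]],"jaw":[82,82,82,82]}'
python3 -m inch '{"translation":[[-0.3,0.3,0],[-0.6,0.6,0],[-0.8,1,0],[-0.8,1,0]],"rot":[[0,0,0],[0,0,0],[0,0,0],[0,0,0]],"jaw":[82,82,82,82]}'
python3 - <<'E'
from h import *
a=eyes.camera('top');b=eyes.camera('side')
c=np.zeros((400,800,3),np.uint8);c[:,:400]=cv2.resize(a[180:320,320:460],(400,400));c[:,400:]=cv2.resize(b[220:420,190:390],(400,400));cv2.imwrite('pics/end.png',c);print(r.read_state()['ee_pos'])
E
```

```text
time: 20.1
ee_pos: [0.613, -0.1639, 0.2141]
eef_rot: [0.006, 1.0, 0.002, 0.004]
ft_force: [0.4, 0.1, 0.4]
width: 0.0815
time: 20.6
ee_pos: [0.6146, -0.1649, 0.3206]
eef_rot: [0.006, 1.0, 0.001, 0.008]
ft_force: [-0.2, -1.3, -0.4]
width: 0.0819
time: 21.0
ee_pos: [0.5108, -0.1666, 0.3216]
eef_rot: [0.008, 1.0, 0.002, 0.008]
ft_force: [-0.2, -1.2, 1.1]
width: 0.0821
time: 21.4
ee_pos: [0.4294, -0.0621, 0.3224]
eef_rot: [0.004, 1.0, 0.003, 0.009]
ft_force: [0.6, -0.3, 0.9]
width: 0.0822
[ 0.43092164 -0.0661033   0.32230004]
```

View pics/end.png

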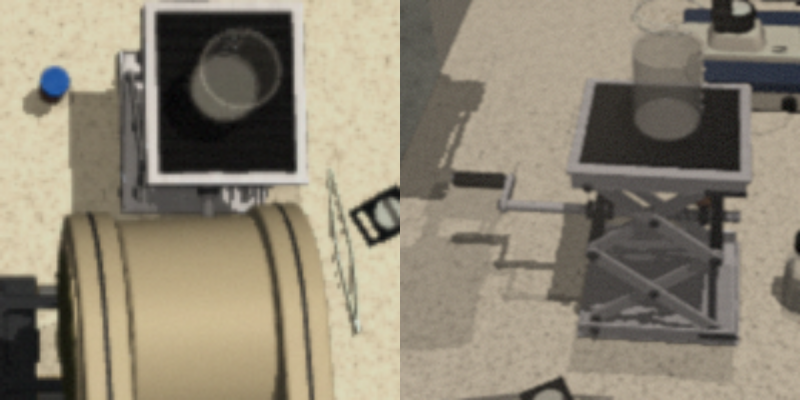

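```bash
python3 -m inch '{"translation":[[0,0,0],[0,0,0],[0,0,0],[0,0,0]],"rot":[[0,0,0],[0,0,0],[0,0,0],[0,0,0]],"jaw":[82,82,82,82]}'; python3 -c "
from bench import r
print(r.close_job())"
```

```text
time: 21.9
ee_pos: [0.4311, -0.0666, 0.3222]
eef_rot: [0.007, 1.0, 0.002, 0.009]
ft_force: [-0.2, 1.0, -0.4]
width: 0.082
the job is handed in; nothing more can be done
None
```

I cranked the jack up to its top stop, backed it off a quarter turn, set the beaker on the middle of the plate and let go. I handed the job in at about 22 s; it reports no verdict.

- **Top stop:** the crank took a 28 N side load at the grip, against 4 N of friction, and moved only about 4 mm more.
- **Back-off:** the triangulated grip height was 90.2 mm against an axis height of about 89.8 mm, so the arm is level on the +y side, about 90° below the stop. The final side view showed no change.
- **Beaker:** it met the plate gently, at about 6 N. In the last pictures it stands upright, with its base roughly 2–5 mm from the mat's centre by eye. The arm is clear of everything.
- **Bystanders:** the vial and forceps looked unmoved. The dropper bottle was only partly in the last view, with nothing to suggest it was touched.

No check failed. The one small disagreement was that the grip rose 6.2 mm over a full turn, against the expected 4.9 mm. I put this down to holding or angle error, and it did not affect the result.

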